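# Last jam biscuit in the tin, lid on

## Robot

A 7-joint arm with a two-finger parallel gripper is mounted at the origin on the work surface. World frame = base frame: x ahead of the robot, y to its left, z up, the work surface at z = 0. Lengths are in m, angles in rad, forces in N, time in s.
With the tool pointing down it reaches from about 0.4 to 0.85 m from the base axis. Payload 10.4 kg.
Tool frame: the origin (TCP) lies on the centre line of the jaws, within the pads' length; the fingertips stand r.finger_overhang ahead of it and the grasp point (between the pads) lies 5 mm behind it (r.finger_overhang is the distance from the TCP to the fingertips, in m); z points along the fingers, y is the line along which they close (so a half turn about z gives the same grasp; the last joint's range is limited). The gripper opens to 87 mm and grips with 3 to 60 N. Pads are 19 mm wide; open, the fingers measure 117 mm over their backs; the gripper's body (75 mm by 190 mm) begins 51 mm behind the grasp point.
Start: joints at [-1.321, 0.332, -0.065, 1.46, 0.022, 1.35, -0.088], TCP at [0.168, 0.602, 0.237] pointing down, gripper open.
Joint ranges: [-2.6, 2.6], [-0.5, 2.12], [-1.47, 1.34], [0.16, 2.42], [-1.27, 4.41], [0.06, 2.06], [-2.6, 2.6]. Speed limits (rad/s): [2.22, 2.22, 2.79, 2.79, 3.14, 3.14, 3.14].

## Interface

Orientations are given as a unit quaternion [x, y, z, w].
In Python, from bench import read_state, viewer, r gives the robot as it stands.
- The arm moves only by the tool carry_out, never from a script. Its argument "moves" is a list of rows, each a list of 6 numbers: the shift along the tool's x, y, z in units of 40 mm (1.0 is 40 mm), then the turn, a rotation vector about the tool's x, y, z in units of 8 degrees (1.0 is 8 degrees). A call has 1 to 20 rows; each row shifts and turns the commanded pose from where the row before left it, along the tool's axes as they then stand; what a row does not reach is not made up. A row lasts 1/8 s, in which the tool goes at most 62.5 mm and 10.7 degrees, less where a joint would pass 70% of its speed; a pose out of reach is approached as far as the arm can. A call is refused whole if a number of a shift passes 1 or a number of a turn 1, either way. A call with a gripper value outside its range is refused whole. "fingers" is the finger opening in mm, from 0 to 87, set as the call begins (left out, the last holds). The fingers move at their own pace and stop on an object; "force" is the grip in N (left out, the last holds). Time passes only in rows, so rows that do not move let the fingers close. It gives the time, the measured TCP pose, the force, the opening and the grip force at its end, in the units of the state.
- read_state(): the state, without advancing time (a new reading comes with each control period).
- viewer.camera(name): name is "scene" or "top"; returns a dict with "pixels" (480x640x3 uint8, red, green, blue), "range_z" (480x640 float32, m along the optical axis (not along the pixel's ray), 0 where there is no reading), "fx", "fy", "cx", "cy" (pixels), "xyz" and "orientation" of the camera in the world. Camera axes: x right, y down, z forward; pixel columns grow to the right and rows downward; lengths in m; the calibration is good to about 2 mm. A picture is of the moment at which its call begins.
- r.close_job(): hands the job in; it is judged then, once.
The state is a dict: "time": time; "joint_positions": joint angles; "joint_vel": joint speeds; "joint_torque": joint torques, N m; "ee_pos": TCP position; "eef_rot": TCP orientation; "ft_force": force on the tool from outside, world axes, zero at the start; "torque": the same for the moment, N m; "width": finger opening in m; "grip_force": force on a finger pad.
Only numpy, scipy, OpenCV 4.12 (cv2) and the standard library are available. Lean on these libraries where they do the work, as an engineer would, in place of code of your own. Each camera call takes 0.05 s, during which the arm holds its last target. There are 200 camera calls.

## Task

Lay the jam-topped biscuit flat in the open blue tin, topping up, then close the tin by setting its blue lid on fully home and let go. Set both down gently rather than dropping them, and leave the small yellow lid where it lies.

Things in the scene. Friction and masses are not known exactly. Their poses are not given: they have to be found in the camera images.
- tin: Open round blue tin with white upright stripes round its side; heavy, does not move. Outer diameter 150 mm, inner 142 mm, height 70 mm. Inside, a flat white paper disc is the floor to lay the biscuit on, 30 mm above the counter, 40 mm below the rim. Origin: centre of the underside, on the counter; z up.
- lid: The tin's lid, loose, knob up, 0.18-0.35 kg: blue plate 156 mm across, 5 mm thick, upright brass knob 26 mm across. Under it a tapered plug 14 mm deep, 128 mm across at the plate, 112 mm at its foot, which enters the tin's mouth. Origin: centre of the plug's foot, z up; plate top at z = 19 mm, knob from 19 to 53 mm. Home, its origin is 56 mm above the tin's.
- jam_biscuit: Rigid oblong biscuit with a yellow cream ring and dark red jam centre; two others like it have only cream. 64 mm long (own x) by 42 mm wide (own y), sides straight and parallel over the middle 28 mm; body 16 mm thick, 23 mm with topping, about 40 g. Lies loose on the counter, topping up. Origin: centre of the underside; z up.
- small_lid: Bystander, to be left alone: smaller yellow lid of another jar, plate 100 mm across, with a black knob of the same size (26 mm across, 34 mm tall), on a plug 14 mm deep. Loose on the counter, knob up. Origin: centre of the plug's foot; z up.
There are look-alikes about, which are no part of the job. What is shaped like the lid but green is not meant.

How it is judged:
On the way, in this order (a step that is already met when the one before it is completed fails the run):
1. the jam biscuit lies flat on the paper in the tin, topping up and let go (horizontal distance between jam_biscuit and tin below 0.06 m and z of jam_biscuit in the frame of tin between 0.02 and 0.04 m and angle between jam_biscuit's own z axis and vertical below 0.262 rad and linear speed of jam_biscuit below 0.03 m/s and contact force between the fingers and jam_biscuit below 0.05 N), for 0.2 s.
2. the blue lid is home on the tin (horizontal distance between lid and tin below 0.012 m and z of lid in the frame of tin between 0.05 and 0.062 m), for 0.2 s.
At the end, for the whole second after the job is handed in: The blue lid is home on the tin: plate on the rim (within 6 mm of its seated height, tilt under 10 degrees), centred within 12 mm; the jam biscuit lies inside on the paper, topping up, within 15 degrees of level; both at rest; the yellow lid within 30 mm of its start (all of step 2 and angle between lid's own z axis and vertical below 0.175 rad and linear speed of each of lid, jam_biscuit below 0.02 m/s and horizontal distance between jam_biscuit and tin below 0.06 m and z of jam_biscuit in the frame of tin between 0.02 and 0.04 m and angle between jam_biscuit's own z axis and vertical below 0.262 rad and distance of small_lid from where it was at the start of the episode below 0.03 m); the robot touches nothing.
It fails at once if the small yellow lid is moved more than 30 mm (distance of small_lid from where it was at the start of the episode above 0.03 m).
It fails at once if the jam biscuit is dropped (falls free from more than about 50 mm) (linear speed of jam_biscuit above 1 m/s and contact force between the fingers and jam_biscuit below 0.01 N).
It fails at once if the blue lid is dropped (falls free from more than about 50 mm) (linear speed of lid above 1 m/s and contact force between the fingers and lid below 0.01 N).
It also fails if it takes over 64 s, if anything falls off the work surface, if the arm or the gripper's body presses on something with over 40 N, if the wrist force passes 120 N, or if a joint passes its speed limit or range.

## Working session

There is one attempt and no reset: what is moved stays moved. The work goes in short steps, Python scripts to look and compute and a tool call to move; the robot and the scene stay as the last step left them, time stands still between calls to the robot, and variables do not carry over. Pictures are saved under pics/ and viewed, at most 10 in all, crops included, and the job is handed in when it is done.

Besides the shell and the picture viewer there is one more tool, called after ">>>" as name([rows], argument=value, ...), one row to a line, values as JSON. carry_out: Moves the arm, as the interface text tells. Its arguments: {"type":"object","properties":{"moves":{"type":"array","items":{"type":"array","items":{"type":"number"}}},"fingers":{"type":"number"},"force":{"type":"number"}},"required":["moves"]}

```bash
mkdir -p pics
cat > h.py <<'E'
import numpy as np, cv2
from scipy.spatial.transform import Rotation as R
from bench import read_state, viewer, r
def cam(n):
    c=viewer.camera(n); z=c["range_z"]; v,u=np.mgrid[:480,:640]
    P=np.stack([(u-c["cx"])/c["fx"]*z,(v-c["cy"])/c["fy"]*z,z],-1)
    W=P@R.from_quat(c["orientation"]).as_matrix().T+np.array(c["xyz"])
    W[z==0]=np.nan
    return c["pixels"],W,c
def save(n,p): cv2.imwrite("pics/"+n,cv2.cvtColor(p,cv2.COLOR_RGB2BGR))
E
python3 - <<'E'
from h import *
for n in("top","scene"):
    p,W,c=cam(n); save(n+"0.png",p); np.save(n+"0.npy",W); print(n,c["xyz"],c["orientation"],c["fx"])
print(read_state(), r.finger_overhang)
E
```

```text
top [0.41441142 0.00712264 1.09752719] [ 0.71164254 -0.7018266   0.01805261 -0.02604649] 534.275443686121
scene [ 1.05619283 -0.5204939   0.7580914 ] [ 0.83632577  0.36806238 -0.16103524 -0.37303745] 518.9433744704097
{'time': 0.1, 'joint_positions': array([-1.32058095,  0.33278876, -0.06472366,  1.46081936,  0.02160826,
        1.34989994, -0.08848344]), 'joint_vel': array([ 0.00053017,  0.00026001,  0.0005835 , -0.0006708 ,  0.00045416,
       -0.00020368, -0.00213658]), 'joint_torque': array([ 8.32037367e-04, -6.24540496e+01,  2.41861196e-02, -3.90718675e+01,
       -6.15153462e-02,  3.65152757e-02,  9.30368265e-05]), 'ee_pos': array([0.16830883, 0.60158662, 0.23586412]), 'eef_rot': array([ 1.35955725e-01,  9.90714726e-01, -6.07193096e-04, -5.58314883e-05]), 'ft_force': array([ 0.90133013,  0.41190514, -0.14799855]), 'torque': array([ 0.04312755, -0.02052415,  0.02055477]), 'grip_force': 0.0, 'width': 0.08746374561509437} 0.014
```

View pics/top0.png

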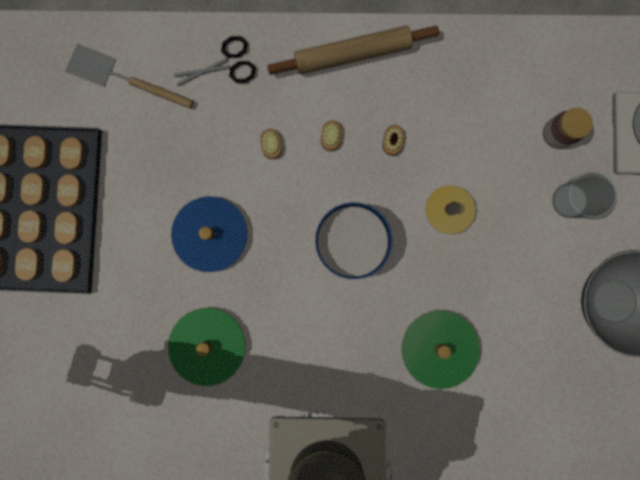

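View pics/scene0.png

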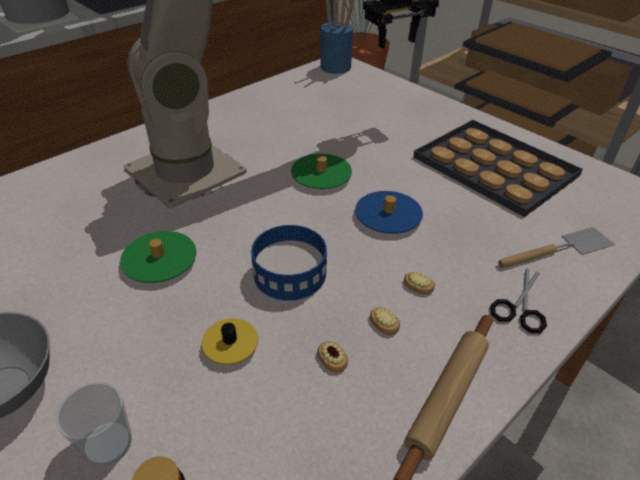

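The top view shows the jam biscuit at (393,139), the tin at (354,240), the blue lid at (210,233) with its knob at (206,233), and the small yellow lid at (451,209). The scene view agrees, with the jam biscuit at (333,356), right of the cream ones.

Run:
```python
from h import *
W=np.load("top0.npy"); p=cv2.imread("pics/top0.png"); Z=W[...,2]
def reg(u,v,d,lo,hi):
    m=np.zeros(Z.shape,bool); m[v-d:v+d,u-d:u+d]=1
    m&=(Z>lo)&(Z<hi); return W[m]
def circ(Q):
    Q=Q[:,:2].astype(np.float32); c,rad=cv2.minEnclosingCircle(Q); return np.round(c,4),round(rad,4)
print("counter",np.nanmedian(Z[60:110,330:420]), np.nanmedian(Z[280:300,280:340]))
for n,a in dict(tin_rim=(354,240,45,.06,.08),lidplate=(210,233,45,.012,.026),knob=(206,233,12,.045,.06),yel=(451,209,32,.01,.026),yknob=(453,209,15,.045,.06),bis=(393,139,20,.008,.03)).items():
    Q=reg(*a)
    if len(Q): print(n,len(Q),circ(Q),np.round(np.median(Q,0),4),np.round(Q.mean(0),4), round(Q[:,2].max(),4))
print("paper",np.median(reg(354,240,15,0,.06),0))
Q=reg(393,139,20,.008,.03); rc=cv2.minAreaRect((Q[:,:2]*1000).astype(np.float32)); print(rc, cv2.boxPoints(rc))
W=np.load("scene0.npy"); Z=W[...,2]
Q=reg(333,356,26,.008,.03); rc=cv2.minAreaRect((Q[:,:2]*1000).astype(np.float32)); print("scene bis",len(Q),rc,cv2.boxPoints(rc))
for n,a in dict(tin_rim=(289,255,55,.06,.08),lidplate=(389,212,45,.012,.026),knob=(389,205,15,.047,.06)).items():
    Q=reg(*a)
    if len(Q): print(n,len(Q),circ(Q),np.round(np.median(Q,0),4))
s=read_state(); print(R.from_quat(s["eef_rot"]).as_matrix().round(3))
```

```text
counter 0.0007558092347841328 0.0006450440209526676
tin_rim 565 (array([ 0.467 , -0.0455]), 0.075) [ 0.4746 -0.0536  0.0701] [ 0.4702 -0.0488  0.0697] 0.0765
lidplate 4407 (array([0.4785, 0.2452]), 0.0781) [0.4777 0.2436 0.0195] [0.4783 0.2445 0.0195] 0.0259
knob 140 (array([0.4784, 0.2451]), 0.013) [0.4787 0.2443 0.0531] [0.4786 0.2443 0.0527] 0.0582
yel 1721 (array([ 0.535 , -0.2435]), 0.0502) [ 0.5336 -0.241   0.0196] [ 0.5344 -0.2423  0.0196] 0.0258
yknob 139 (array([ 0.5353, -0.243 ]), 0.0132) [ 0.5344 -0.2422  0.0533] [ 0.5347 -0.2423  0.0531] 0.0587
bis 548 (array([ 0.6775, -0.1286]), 0.032) [ 0.6755 -0.127   0.0192] [ 0.6759 -0.1272  0.019 ] 0.0297
paper [ 0.47057596 -0.04888237  0.03068754]
((677.7119750976562, -127.97325134277344), (41.924705505371094, 63.905120849609375), 78.9702377319336) [[ 642.3392   -142.43526 ]
 [ 705.0638   -154.66151 ]
 [ 713.0848   -113.511246]
 [ 650.36017  -101.28499 ]]
scene bis 651 ((682.2376708984375, -127.52289581298828), (42.43963623046875, 61.738712310791016), 76.50341796875) [[ 647.2684  -140.95218]
 [ 707.30206 -155.36122]
 [ 717.207   -114.09361]
 [ 657.1733   -99.68457]]
tin_rim 769 (array([ 0.4699, -0.0466]), 0.0772) [ 0.4783 -0.0484  0.0666]
lidplate 2231 (array([0.4237, 0.262 ]), 0.1408) [0.4883 0.2393 0.0179]
knob 74 (array([0.4833, 0.2456]), 0.0143) [0.4842 0.2436 0.0514]
[[-0.963  0.269 -0.   ]
 [ 0.269  0.963 -0.001]
 [-0.    -0.001 -1.   ]]
```

>>> carry_out([
  [-0.5,-0.4,0,0,0,0],
  [-0.96,-0.79,0,0,0,0],
  [-0.96,-0.79,0,0,0,0],
  [-0.96,-0.79,0,0,0,0],
  [-0.96,-0.79,0,0,0,0],
  [-0.96,-0.79,0,0,0,0],
  [-0.96,-0.79,0,0,0,0],
  [-0.96,-0.79,0,0,0,0],
  [-0.96,-0.79,0,0,0,0],
  [-0.96,-0.79,0,0,0,0],
  [-0.96,-0.79,0,0,0,0],
  [-0.96,-0.79,0,0,0,0],
  [-0.96,-0.79,0,0,0,0],
  [-0.96,-0.79,0,0,0,0],
  [-0.96,-0.79,0,0,0,0],
  [-0.96,-0.79,0,0,0,0],
  [-0.96,-0.79,0,0,0,0],
  [-0.96,-0.79,0.3,0,0,0],
  [-0.3,-0.2,0.5,0,0,-0.5],
  [0,0,0,0,0,0],
], fingers=80, force=15)

```text
time: 2.6
ee_pos: [0.6757, -0.1241, 0.202]
eef_rot: [0.102, 0.995, -0.0, -0.002]
ft_force: [-1.5, -0.1, 0.2]
width: 0.0801
grip_force: 0.0
```

>>> carry_out([
  [0,0,0.7,0,0,0],
  [-0.05,-0.07,1.0,0,0,0],
  [0,0,1.0,0,0,0],
  [0,0,0.5,0,0,0],
  [0,0,0,0,0,0],
  [0,0,0,0,0,0],
])

```text
time: 3.35
ee_pos: [0.6791, -0.1261, 0.0786]
eef_rot: [0.101, 0.995, 0.0, 0.001]
ft_force: [0.6, -0.2, -0.5]
width: 0.0801
grip_force: 0.0
```

```bash
cat >> h.py <<'E'
def delta(t, yaw=None):
    s=read_state(); M=R.from_quat(s["eef_rot"]).as_matrix()
    print("pos",s["ee_pos"].round(4),"yaw_y",np.degrees(np.arctan2(M[1,1],M[0,1])).round(2),"tilt",np.degrees(np.arccos(-M[2,2])).round(2),"w",round(s["width"],4),"units to target",(M.T@(np.array(t)-s["ee_pos"])/.04).round(3))
E
python3 - <<'E'
from h import *
p,W,c=cam("scene"); np.save("s1.npy",W)
save("s1.png",cv2.resize(p[220:460,200:480],None,fx=2.5,fy=2.5))
delta([.679,-.128,.018])
E
```

```text
pos [ 0.6791 -0.1263  0.0786] yaw_y 78.37 tilt 0.16 w 0.0795 units to target [-1.000e-03 -4.400e-02  1.516e+00]
```

View pics/s1.png

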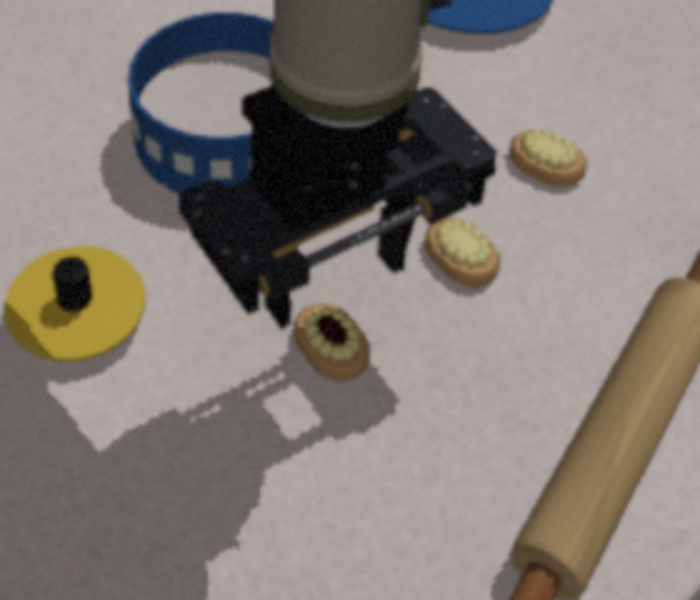

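The jaws, with fingertips near (280,320) and (400,265) in the crop, straddle the jam biscuit at (333,340). The yellow lid and the cream biscuits are clear, so I'll descend.

>>> carry_out([
  [0,-0.04,0.6,0,0,0],
  [0,0,0.6,0,0,0],
  [0,0,0.3,0,0,0],
  [0,0,0,0,0,0],
])

```text
time: 3.9
ee_pos: [0.6778, -0.1277, 0.0167]
eef_rot: [0.101, 0.995, 0.0, -0.0]
ft_force: [0.0, -0.3, 0.3]
width: 0.0801
grip_force: 0.0
```

>>> carry_out([
  [0,0,0,0,0,0],
  [0,0,0,0,0,0],
  [0,0,0,0,0,0],
  [0,0,0,0,0,0],
  [0,0,0,0,0,0],
  [0,0,0,0,0,0],
], fingers=30, force=15)

```text
time: 4.65
ee_pos: [0.6778, -0.1277, 0.0166]
eef_rot: [0.101, 0.995, 0.0, 0.0]
ft_force: [-1.0, -0.3, 0.6]
width: 0.0421
grip_force: 15.0
```

>>> carry_out([
  [0,0,-0.3,0,0,0],
  [0,0,-1,0,0,0],
  [0,0,-1,0,0,0],
  [0,0,-1,0,0,0],
  [0.5,0.1,0,0,0,0],
  [0.9,0.15,0,0,0,0],
  [0.9,0.15,0,0,0,0],
  [0.9,0.15,0,0,0,0],
  [0.9,0.15,0,0,0,0],
  [0.9,0.15,0,0,0,0],
  [0.5,0.08,0,0,0,0],
  [0,0,0.4,0,0,0],
  [0,0,0,0,0,0],
  [0,0,0,0,0,0],
])

```text
time: 6.4
ee_pos: [0.4703, -0.0475, 0.1325]
eef_rot: [0.102, 0.995, -0.0, -0.0]
ft_force: [0.4, 0.8, -0.9]
width: 0.0415
grip_force: 15.0
```

Run:
```python
from h import *
p,W,c=cam("scene"); save("s2.png",cv2.resize(p[120:360,200:480],None,fx=2.5,fy=2.5))
delta([.468,-.046,.047])
# tin circle fit from scene rim
Z=W[...,2]; m=np.zeros(Z.shape,bool); m[225:310,245:335]=1; m&=(abs(Z-.069)<.004)&(np.hypot(W[...,0]-.468,W[...,1]+.046)<.085)
Q=W[m]; A=np.c_[2*Q[:,:2],np.ones(len(Q))]; s=np.linalg.lstsq(A,(Q[:,:2]**2).sum(1),rcond=None)[0]; print(len(Q),s[:2],np.sqrt(s[2]+s[:2]@s[:2]))
```

```text
pos [ 0.4703 -0.0474  0.1326] yaw_y 78.33 tilt 0.03 w 0.0419 units to target [0.064 0.025 2.139]
401 [ 0.47111961 -0.04504464] 0.07254525455614927
```

View pics/s2.png

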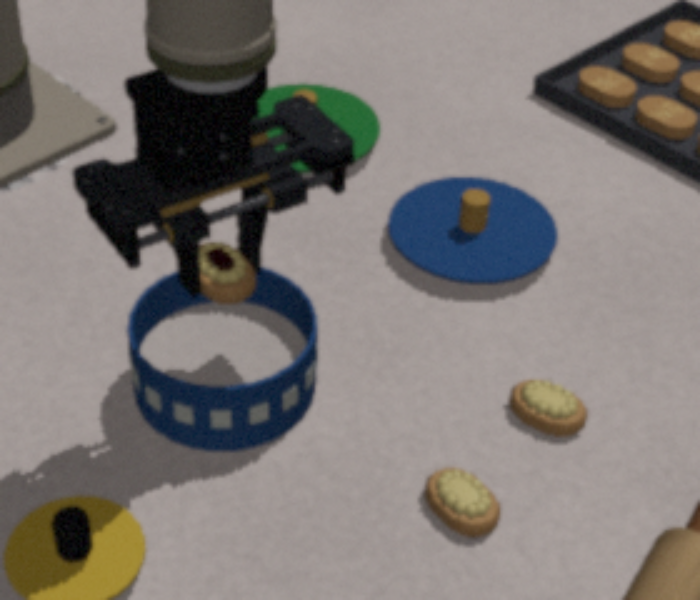

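The biscuit hangs level in the jaws at crop (225,272), right above the tin's mouth (222,340). I'll lower it in.

>>> carry_out([
  [0.03,0.02,0.6,0,0,0],
  [0,0,0.7,0,0,0],
  [0,0,0.5,0,0,0],
  [0,0,0.2,0,0,0],
  [0,0,0.1,0,0,0],
  [0,0,0,0,0,0],
  [0,0,0,0,0,0],
])

```text
time: 7.32
ee_pos: [0.4692, -0.0459, 0.0491]
eef_rot: [0.101, 0.995, 0.0, 0.001]
ft_force: [-0.3, -0.1, -0.2]
width: 0.0418
grip_force: 15.0
```

>>> carry_out([
  [0,0,0.03,0,0,0],
  [0,0,0.03,0,0,0],
  [0,0,0,0,0,0],
  [0,0,0,0,0,0],
])

```text
time: 7.82
ee_pos: [0.4689, -0.0458, 0.0464]
eef_rot: [0.101, 0.995, 0.0, 0.0]
ft_force: [-1.5, 0.4, 5.0]
width: 0.042
grip_force: 15.0
```

Contact with the paper (5 N up). I'll open a little, since the tin walls allow up to about 100 mm across, and then rise.

>>> carry_out([
  [0,0,0,0,0,0],
  [0,0,0,0,0,0],
  [0,0,0,0,0,0],
  [0,0,0,0,0,0],
], fingers=56)

```text
time: 8.32
ee_pos: [0.4687, -0.0459, 0.0461]
eef_rot: [0.101, 0.995, 0.0, -0.0]
ft_force: [0.8, -0.2, -0.3]
width: 0.0557
grip_force: 0.0
```

>>> carry_out([
  [0,0,-0.3,0,0,0],
  [0,0,-0.6,0,0,0],
  [0,0,-1,0,0,0],
  [0,0,-1,0,0,0],
  [0,0,-0.2,0,0,0],
  [0,0,0,0,0,0],
])

```text
time: 9.07
ee_pos: [0.4689, -0.0459, 0.1706]
eef_rot: [0.101, 0.995, 0.0, 0.001]
ft_force: [-0.5, -0.3, 0.6]
width: 0.0563
grip_force: 0.0
```

```bash
python3 -c "
from h import *
delta([.4795,.245,.1])"
```

```text
pos [ 0.4689 -0.0459  0.1706] yaw_y 78.37 tilt 0.07 w 0.0563 units to target [1.208 7.175 1.768]
```

>>> carry_out([
  [0.15,0.7,0,0,0,0],
  [0.15,0.9,0,0,0,0],
  [0.15,0.9,0,0,0,0],
  [0.15,0.9,0,0,0,0],
  [0.15,0.9,0,0,0,0],
  [0.15,0.9,0,0,0,0],
  [0.15,0.9,0,0,0,0],
  [0.15,0.9,0.5,0,0,0],
  [0,0.17,0.8,0,0,0],
  [0,0,0.3,0,0,0],
  [0,0,0,0,0,0],
])

```text
time: 10.45
ee_pos: [0.479, 0.2434, 0.1051]
eef_rot: [0.102, 0.995, -0.001, -0.001]
ft_force: [0.2, 1.3, 0.2]
width: 0.056
grip_force: 0.0
```

Run:
```python
from h import *
p,W,c=cam("scene"); save("s3.png",cv2.resize(p[120:360,220:500],None,fx=2.5,fy=2.5))
delta([.4805,.2448,.037])
p,W,c=cam("top"); Z=W[...,2]
m=np.hypot(W[...,0]-.468,W[...,1]+.047)<.06; m&=(Z>.037)&(Z<.065); Q=W[m]; print(len(Q),Q.mean(0),np.percentile(Q[:,2],[5,50,95]),cv2.minAreaRect((Q[:,:2]*1000).astype(np.float32)))
```

```text
pos [0.4797 0.2437 0.1062] yaw_y 78.3 tilt 0.04 w 0.0558 units to target [-0.015  0.032  1.73 ]
584 [ 0.46852156 -0.04608694  0.04928812] [0.04300239 0.04919726 0.0551546 ] ((481.4854431152344, -48.995452880859375), (41.820404052734375, 88.84251403808594), 78.09195709228516)
```

View pics/s3.png

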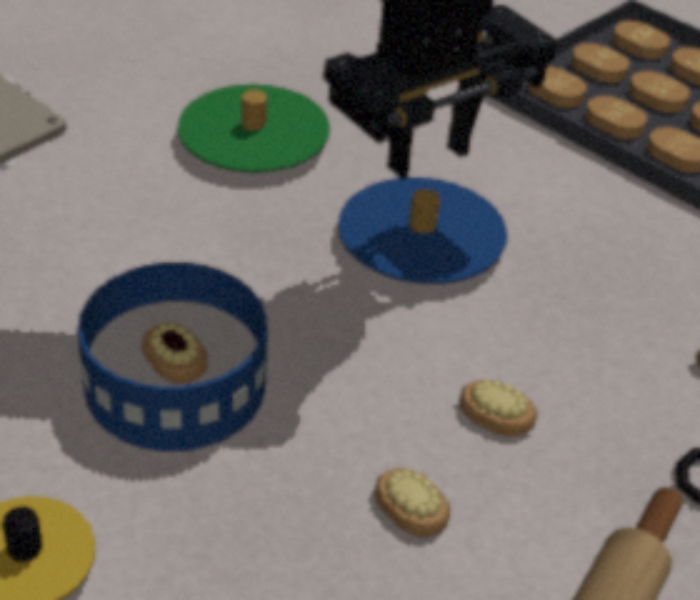

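The biscuit lies flat in the tin, topping up, at crop (175,350). The open jaws are above the blue lid's knob at (425,210), so I'll descend onto it.

>>> carry_out([
  [0,0.03,0.6,0,0,0],
  [0,0,0.6,0,0,0],
  [0,0,0.4,0,0,0],
  [0,0,0.1,0,0,0],
  [0,0,0,0,0,0],
  [0,0,0,0,0,0],
])

```text
time: 11.3
ee_pos: [0.4803, 0.2461, 0.039]
eef_rot: [0.101, 0.995, 0.001, 0.001]
ft_force: [-0.4, 0.6, 0.1]
width: 0.0564
grip_force: 0.0
```

>>> carry_out([
  [0,0,0,0,0,0],
  [0,0,0,0,0,0],
  [0,0,0,0,0,0],
  [0,0,0,0,0,0],
  [0,0,0,0,0,0],
  [0,0,0,0,0,0],
], fingers=15, force=35)

```text
time: 12.05
ee_pos: [0.4798, 0.2458, 0.0382]
eef_rot: [0.101, 0.995, 0.0, -0.0]
ft_force: [0.0, -0.3, 0.3]
width: 0.025
grip_force: 35.0
```

```bash
python3 -c "
from h import *
delta([.4805,.2448,.037])"
```

```text
pos [0.4798 0.2458 0.0382] yaw_y 78.37 tilt 0.01 w 0.025 units to target [-0.023 -0.022  0.029]
```

>>> carry_out([
  [0,0,-0.2,0,0,0],
  [0,0,-0.5,0,0,0],
  [0,0,-0.8,0,0,0],
  [0,0,-0.8,0,0,0],
  [0,0,-0.5,0,0,0],
  [-0.08,-0.4,0,0,0,0],
  [-0.12,-0.75,0,0,0,0],
  [-0.13,-0.8,0,0,0,0],
  [-0.13,-0.8,0,0,0,0],
  [-0.13,-0.8,0,0,0,0],
  [-0.13,-0.8,0,0,0,0],
  [-0.13,-0.8,0,0,0,0],
  [-0.13,-0.8,0,0,0,0],
  [-0.12,-0.7,0,0,0,0],
  [-0.08,-0.4,0,0,0,0],
  [0,-0.12,0,0,0,0],
  [0,0,0,0,0,0],
  [0,0,0,0,0,0],
])

```text
time: 14.3
ee_pos: [0.4682, -0.0436, 0.15]
eef_rot: [0.101, 0.995, 0.0, -0.0]
ft_force: [0.5, 0.6, -1.7]
width: 0.0255
grip_force: 35.0
```

Run:
```python
from h import *
delta([.4685,-.0455,.0945])
p,W,c=cam("scene"); save("s4.png",cv2.resize(p[120:360,180:460],None,fx=2.5,fy=2.5))
hsv=cv2.cvtColor(p,cv2.COLOR_RGB2HSV); Z=W[...,2]
m=(hsv[...,0]>100)&(hsv[...,0]<130)&(hsv[...,1]>100)&(np.hypot(W[...,0]-.47,W[...,1]+.045)<.1)
def fit(Q):
    s=np.linalg.lstsq(np.c_[2*Q[:,:2],np.ones(len(Q))],(Q[:,:2]**2).sum(1),rcond=None)[0]; return s[:2],np.sqrt(s[2]+s[:2]@s[:2])
Q=W[m&(Z>.11)]; print("lid",len(Q),Q.mean(0)); A=np.c_[Q[:,:2],np.ones(len(Q))]; print("slope",np.linalg.lstsq(A,Q[:,2],rcond=None)[0],cv2.minEnclosingCircle(Q[:,:2].astype(np.float32)))
```

```text
pos [ 0.4682 -0.0436  0.15  ] yaw_y 78.45 tilt 0.02 w 0.0255 units to target [-0.017 -0.046  1.387]
lid 3181 [ 0.48262967 -0.05466013  0.14841526]
slope [ 0.00240785 -0.22078969  0.13518477] ((0.47624027729034424, -0.04709811508655548), 0.0960025042295456)
```

View pics/s4.png

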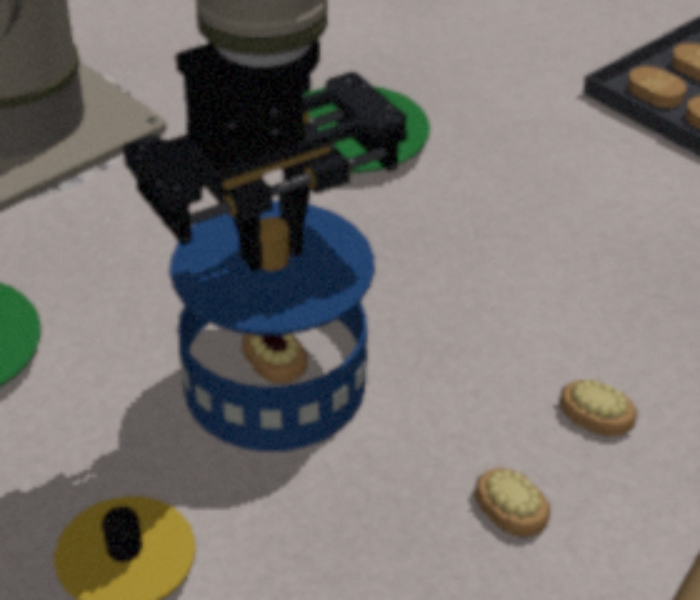

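The lid hangs level at crop (272,268), centred over the tin at (274,350). I'll lower it gently while watching the force.

>>> carry_out([
  [-0.01,-0.04,0.3,0,0,0],
  [0,0,0.4,0,0,0],
  [0,0,0.4,0,0,0],
  [0,0,0.15,0,0,0],
  [0,0,0.06,0,0,0],
  [0,0,0,0,0,0],
  [0,0,0,0,0,0],
])

```text
time: 15.22
ee_pos: [0.4686, -0.0462, 0.0981]
eef_rot: [0.101, 0.995, 0.0, 0.0]
ft_force: [-0.2, -0.9, -1.9]
width: 0.0252
grip_force: 35.0
```

Run:
```python
from h import *
delta([.4685,-.0455,.0942])
p,W,c=cam("scene"); save("s5.png",cv2.resize(p[120:360,180:460],None,fx=2.5,fy=2.5))
Z=W[...,2]; hsv=cv2.cvtColor(p,cv2.COLOR_RGB2HSV)
m=(hsv[...,0]>100)&(hsv[...,0]<130)&(hsv[...,1]>120)&(np.hypot(W[...,0]-.47,W[...,1]+.045)<.09)&(abs(Z-.077)<.012)
Q=W[m]; print(len(Q),np.linalg.lstsq(np.c_[Q[:,:2]-[.47,-.045],np.ones(len(Q))],Q[:,2],rcond=None)[0],cv2.minEnclosingCircle(Q[:,:2].astype(np.float32)))
```

```text
pos [ 0.4686 -0.0462  0.0981] yaw_y 78.37 tilt 0.05 w 0.0252 units to target [0.006 0.017 0.098]
2679 [-0.01258556  0.0098979   0.07773867] ((0.4735725522041321, -0.04640457034111023), 0.07750674337148666)
```

View pics/s5.png

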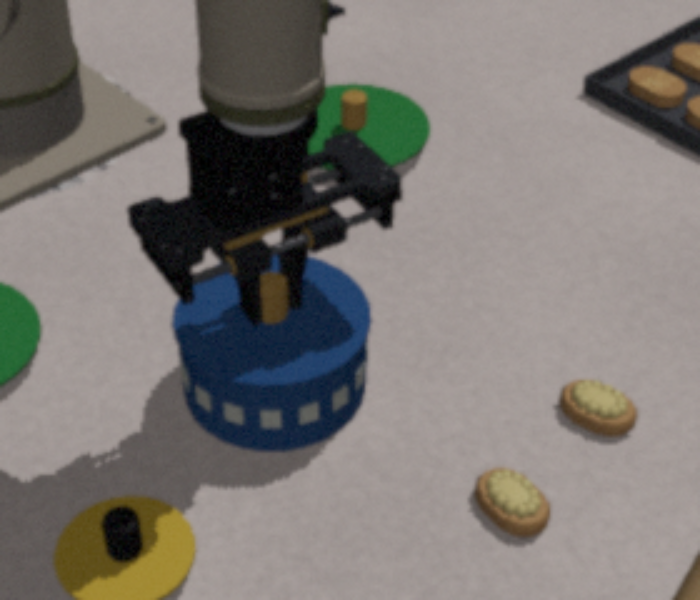

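The lid is level and centred on the tin at crop (272,320), about 4 mm above home with no contact force. I'll go down the rest.

>>> carry_out([
  [0,0,0.05,0,0,0],
  [0,0,0.04,0,0,0],
  [0,0,0.02,0,0,0],
  [0,0,0,0,0,0],
  [0,0,0,0,0,0],
])

```text
time: 15.9
ee_pos: [0.4683, -0.0462, 0.0941]
eef_rot: [0.101, 0.995, 0.0, -0.0]
ft_force: [-4.4, -0.4, 10.6]
width: 0.0251
grip_force: 35.0
```

>>> carry_out([
  [0,0,0,0,0,0],
  [0,0,0,0,0,0],
  [0,0,0,0,0,0],
  [0,0,0,0,0,0],
  [0,0,0,0,0,0],
], fingers=60)

```text
time: 16.52
ee_pos: [0.4683, -0.0462, 0.0933]
eef_rot: [0.101, 0.995, 0.0, 0.0]
ft_force: [0.1, -0.8, -1.4]
width: 0.0585
grip_force: 0.0
```

>>> carry_out([
  [0,0,-0.3,0,0,0],
  [0,0,-0.6,0,0,0],
  [0,0,-1,0,0,0],
  [0,0,-1,0,0,0],
  [0.5,0.8,-0.5,0,0,0],
  [0,0.9,0,0,0,0],
  [0,0.9,0,0,0,0],
  [0,0.9,0,0,0,0],
  [0,0.9,0,0,0,0],
  [0,0.9,0,0,0,0],
  [0,0,0,0,0,0],
  [0,0,0,0,0,0],
])

```text
time: 18.02
ee_pos: [0.4915, 0.1647, 0.2298]
eef_rot: [0.102, 0.995, -0.0, 0.0]
ft_force: [0.7, -0.4, 0.4]
width: 0.0599
grip_force: 0.0
```

Run:
```python
from h import *
p,W,c=cam("top"); save("t6.png",p)
Z=W[...,2]; m=(np.hypot(W[...,0]-.47,W[...,1]+.045)<.1)&(abs(Z-.075)<.008)
Q=W[m]; print(len(Q),np.linalg.lstsq(np.c_[Q[:,:2]-[.467,-.046],np.ones(len(Q))],Q[:,2],rcond=None)[0],cv2.minEnclosingCircle(Q[:,:2].astype(np.float32)))
m=(np.hypot(W[...,0]-.535,W[...,1]+.243)<.08)&(abs(Z-.018)<.008); print("yel",cv2.minEnclosingCircle(W[m][:,:2].astype(np.float32)))
```

```text
4973 [ 0.00035814 -0.00070027  0.07561859] ((0.4671509563922882, -0.04678653925657272), 0.07795079797506332)
yel ((0.534795343875885, -0.24293382465839386), 0.05040452256798744)
```

View pics/t6.png

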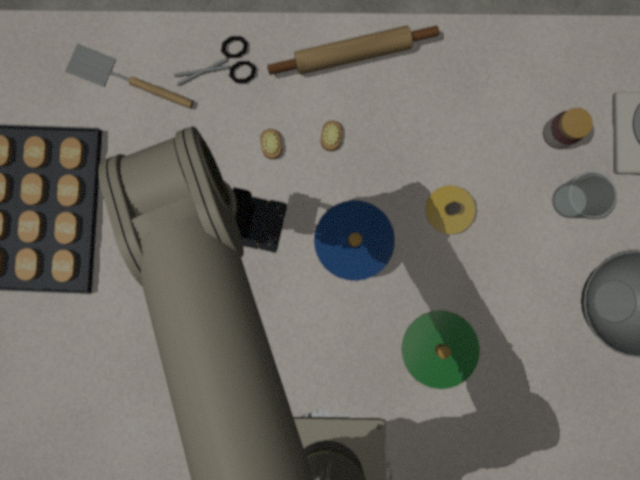

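The lid sits level on the tin at (355,240), plate top at 75.6 mm and centred within about 2 mm. The yellow lid at (451,209) has not moved, and the arm is clear.

```bash
python3 -c "
from bench import r
print(r.close_job())"
```

```text
the job is handed in; nothing more can be done
None
```

The jam biscuit lies flat in the tin, topping up, with the blue lid set home over it and let go; the yellow lid is where it was, and the job was handed in at about 18 s (no verdict was returned).

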